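# Snap the test chamber into its spring clips

### The job

Three steel air chambers with hexagonal end nuts lie on the gauge repair desk: pick up the one that is both long and thick, lay it along the clip stand and press it straight down between the two pairs of spring fingers until both pairs snap around it and it sits fully home. Press it in with the gripper rather than dropping it, then let go. Do not disturb the glass petri dish.

Things in the scene. Friction and masses are not known exactly. Their poses are not given: they have to be found in the camera images.
- chamber: long thick steel air chamber, 0.26 kg, loose on the desk: round barrel 22 mm dia, 150 mm long, with a hex nut (28 mm across flats, 15 mm long) and a 10 mm nipple at each end, both ends alike. Origin on its axis at mid-length, 14 mm above the desk; x along the barrel. Bystanders beside it, not to be used: one as long but thin (13 mm barrel), one as thick but short (85 mm).
- clip_stand: clip stand fixed to the desk: bare aluminium plate 130 x 60 x 8 mm with two pairs of upright steel spring fingers, 33 to 47 mm either way from the middle along x (long side); between the pairs it is clear down to the plate. Fingers 71 mm high, flared mouth 38 mm wide, inward bulges at 59 mm height leave a 15 mm gap. Both pairs together need some 10 to 20 N to snap over. Origin under the plate's middle, z up.
- seat (a point): middle of the seat in the clip stand, 50 mm above the desk: the chamber's origin is here when it is fully home (fixed cradles stop it at this depth). x runs along the stand's long side, the way the chamber must lie, either way round, with 13 mm of play either way along x before a nut meets a clip; z up.
- petri_dish: clear glass petri dish with a few brass screws in it, 90 mm diameter, 16 mm high, standing loose on the desk. Origin at the centre of its underside. Leave it alone.
Things that resemble listed ones, but are neither listed nor needed, are in the scene too. What is shaped like the chamber but red is not meant.

How it is judged (in metres and radians):
On the way:
1. the long thick chamber is pressed home in both pairs of spring fingers while the gripper's fingers are on it (x of chamber in the frame of seat between -0.015 and 0.015 m and y of chamber in the frame of seat between -0.008 and 0.008 m and z of chamber in the frame of seat between -0.008 and 0.006 m and angle between the x axis of chamber and the x axis of seat, either way round below 0.15 rad and contact force between the fingers and chamber above 0.5 N), for 0.1 s.
At the end, for the whole second after the job is handed in: The long thick chamber sits home in both pairs of spring fingers: its middle within 15 mm of the seat along the stand, 8 mm across it and no more than 6 mm above (8 mm below) it, its axis within 0.15 rad of the stand's long axis; it is at rest and released (x of chamber in the frame of seat between -0.015 and 0.015 m and y of chamber in the frame of seat between -0.008 and 0.008 m and z of chamber in the frame of seat between -0.008 and 0.006 m and angle between the x axis of chamber and the x axis of seat, either way round below 0.15 rad and linear speed of chamber below 0.02 m/s and contact force between the fingers and chamber below 0.1 N); the robot touches nothing.
It fails at once if the petri dish is shifted by more than 20 mm or tipped (distance of petri_dish from where it was at the start of the episode above 0.02 m or angle between petri_dish's own z axis and vertical above 0.3 rad).
It also fails if it takes over 35 s, if anything falls off the work surface, if the arm or the gripper's body presses on something with over 40 N, if the wrist force passes 120 N, or if a joint passes its speed limit or range.

### The arm

A 6-joint arm with a two-finger parallel gripper is mounted at the origin on the work surface. World frame = base frame: x ahead of the robot, y to its left, z up, the work surface at z = 0. Lengths are in m, angles in degrees, forces in N, time in s.
With the tool pointing down it reaches from about 0.3 to 0.75 m from the base axis. Payload 8.5 kg.
Tool frame: the origin (TCP) lies midway between the tips of the shut fingers; the grasp point (between the pads) lies 19 mm behind it (env.tcp_to_grasp is the z of the grasp point in the tool frame, in m); z points along the fingers, y is the line along which they close (so a half turn about z gives the same grasp; the last joint's range is limited). The gripper opens to 85 mm and grips with 20 to 120 N. Pads are 22 mm wide; open, the fingers measure 114 mm over their backs; the gripper's body (76 mm by 85 mm) begins 54 mm behind the grasp point. The pads swing forward as they close: fully open they stand 13 mm farther back than shut.
Start: joints at [54.07, 21.807, 74.336, -0, 83.858, -12.336], TCP at [0.22, 0.504, 0.231] pointing down, gripper open.
Joint ranges: [-178.18, 178.18], [-50.72, 133.34], [12.68, 142.11], [-81.47, 261.47], [9.98, 163.14], [-165.26, 165.26]. Speed limits (degrees/s): [136.94, 136.94, 180, 180, 180, 180].

### API

Orientations are given as a 3x3 rotation matrix whose columns are the frame's x, y, z axes.
In Python, from rig import env, imaging, job, models gives the robot as it stands. The module is installed in compiled form; this text tells all that it offers.
- The arm moves only by the tool jog_arm, never from a script. Its argument "plan" is text: rows parted by semicolons, each of 7 numbers parted by spaces: the turn, a rotation vector about the tool's x, y, z in degrees, then the shift along the tool's x, y, z in cm, then the closure in counts, from 0 (fully open) to 255 (shut). In form: rx ry rz x y z claw; .... A call has 1 to 10 rows; each row shifts and turns the commanded pose from where the row before left it, along the tool's axes as they then stand; what a row does not reach is not made up. A row lasts 1/12 s, in which the tool goes at most 41.7 mm and 7.16 degrees, less where a joint would pass 70% of its speed; a pose out of reach is approached as far as the arm can. A call with a gripper value outside its range is refused whole. The fingers move at their own pace and stop on an object; "grip_force" is the grip in N (left out, the last holds). Time passes only in rows, so rows that do not move let the fingers close. It gives the time, the measured TCP pose, the force, the opening and the grip force at its end, in the units of the state.
- env.observe(): the state, without advancing time (a new reading comes with each control period).
- imaging.get_image(name): name is "side" or "top" or "wrist"; returns a dict with "pixels" (420x560x3 uint8, red, green, blue), "depth" (420x560 float32, m along the optical axis (not along the pixel's ray), 0 where there is no reading), "fov_y" (degrees; the focal length in pixels is half the picture's height over the tangent of half this angle, whatever the lens; pixels are square), "cx", "cy" (the principal point, pixels), "distortion" ([k1, k2, p1, p2, k3] as OpenCV has them; the pictures are not rectified), "world_from_camera" (4x4, takes a point from camera to world coordinates). Camera axes: x right, y down, z forward; pixel columns grow to the right and rows downward; lengths in m; the calibration is good to about 2 mm. A picture is of the moment at which its call begins.
- job.close_job(): hands the job in; it is judged then, once.
Trained networks look in the newest picture that a camera, given by its name, has taken for a name from the list of things; names that differ only in an ending like _2 or _b are one class to them, and where a whole thing is asked for, a point or a joint stands for the part that bears it (a point fixed in the world has none). Each returns a list of dicts, best first, with "confidence" (0 to 1); they miss things now and then, are a little off and sometimes report something else, mostly with a low value. They report only what shows in the picture. A call takes as long as a camera call. They do not tell look-alikes from the thing itself.
- models.outline_of(camera, query): "region" (420x560 bool, what is visible of it) and "bbox" ([centre column, centre row, width, height] in pixels, round what is visible of it).
- models.tip_of(camera, query): "at" ([column, row] in pixels: a listed point, or the origin of a listed thing).
The state is a dict: "time_s": time; "q": joint angles; "qvel": joint speeds; "joint_efforts": joint torques, N m; "position": TCP position; "tool_rot": TCP orientation; "ft_force": force on the tool from outside, world axes, zero at the start; "wrist_torque": the same for the moment, N m; "grip_width": finger opening in m; "gripper_force": force on a finger pad.
Only numpy, scipy, OpenCV 4.12 (cv2) and the standard library are available. Lean on these libraries where they do the work, as an engineer would, in place of code of your own. Each camera call takes 0.05 s, during which the arm holds its last target. There are 200 camera calls.

## Working session

There is one attempt and no reset: what is moved stays moved. The work goes in short steps, Python scripts to look and compute and a tool call to move; the robot and the scene stay as the last step left them, time stands still between calls to the robot, and variables do not carry over. Pictures are saved under pics/ and viewed, at most 10 in all, crops included, and the job is handed in when it is done.

Besides the shell and the picture viewer there is one more tool, called by a JSON object that holds its "api" and its "payload". jog_arm: Moves the arm, as the interface text tells. Its arguments: {"type":"object","properties":{"plan":{"type":"string"},"grip_force":{"type":"number"}},"required":["plan"]}

```bash
mkdir -p pics; cat > h.py <<'E'
import numpy as np, cv2
from rig import env, imaging, job, models
def K(im):
    f=im["pixels"].shape[0]/2/np.tan(np.radians(im["fov_y"])/2)
    return np.array([[f,0,im["cx"]],[0,f,im["cy"]],[0,0,1.]])
def cloud(im):
    h,w=im["depth"].shape
    u,v=np.meshgrid(np.arange(w),np.arange(h))
    p=cv2.undistortPoints(np.stack([u,v],-1).reshape(-1,1,2).astype(float),K(im),np.array(im["distortion"],float)).reshape(h,w,2)
    P=np.concatenate([p,np.ones((h,w,1))],-1)*im["depth"][...,None]
    T=np.array(im["world_from_camera"])
    return P@T[:3,:3].T+T[:3,3]
def save(im,n,s=1,crop=None):
    a=im["pixels"][...,::-1]
    if crop: a=a[crop[1]:crop[3],crop[0]:crop[2]]
    cv2.imwrite("pics/"+n,cv2.resize(a,None,fx=s,fy=s,interpolation=cv2.INTER_CUBIC))
E
python3 - <<'E'
from h import *
s=env.observe();print(s["position"],s["tool_rot"],env.tcp_to_grasp)
im=imaging.get_image("top");save(im,"top.png",1.4);C=cloud(im)
print(np.array(im["world_from_camera"]).round(3))
for q in ["chamber","clip_stand","petri_dish"]:
    for o in models.outline_of("top",q):
        r=o["region"]&(im["depth"]>0);p=C[r]
        print(q,round(o["confidence"],2),np.round(o["bbox"]),p.mean(0).round(3),p.max(0).round(3),p.min(0).round(3))
E
```

```text
[0.21995582 0.50378067 0.23071617] [[-9.16404643e-01  4.00252126e-01 -8.75227500e-04]
 [ 4.00252941e-01  9.16403970e-01 -1.16086867e-03]
 [ 3.37421803e-04 -1.41413782e-03 -9.99998943e-01]] -0.0187
[[ 0.106 -0.971  0.216  0.219]
 [-0.994 -0.103  0.023 -0.019]
 [ 0.    -0.217 -0.976  1.2  ]
 [ 0.     0.     0.     1.   ]]
chamber 0.85 [161. 308.  22.  63.] [0.186 0.304 0.023] [0.266 0.328 0.035] [ 0.105  0.282 -0.004]
chamber 0.76 [314. 216.  18.  61.] [ 0.473 -0.068  0.023] [ 0.56  -0.053  0.033] [ 0.391 -0.085 -0.003]
clip_stand 0.65 [239. 187.  26.  44.] [0.534 0.144 0.018] [0.607 0.186 0.076] [ 0.471  0.106 -0.006]
petri_dish 0.58 [314. 129.  35.  28.] [ 0.73  -0.05   0.007] [ 0.779 -0.005  0.022] [ 0.683 -0.096 -0.003]
```

View pics/top.png

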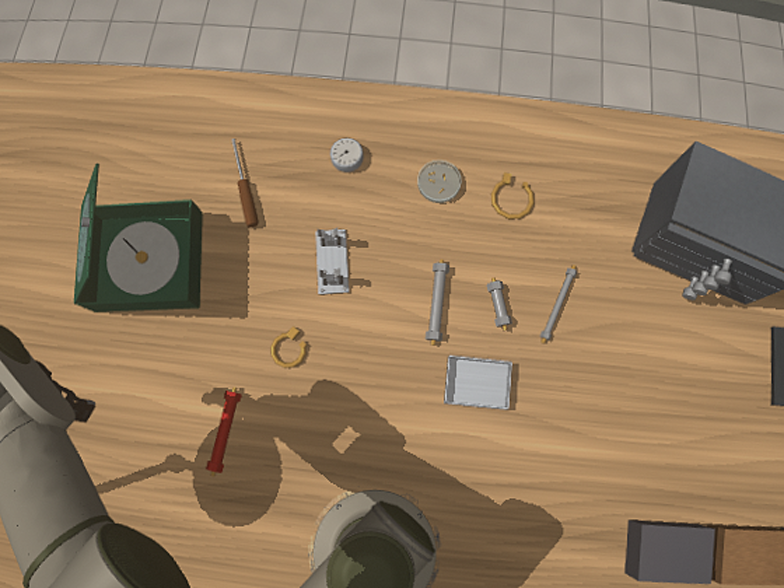

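Top view (displayed px, 1.4× the image). Lookalikes:
- long thick steel at (437,302), image (312,216)
- short thick at (500,305)
- long thin at (558,305)
- red one at (223,430)

The stand is at (332,262), the dish at (440,182). By the description I choose (437,302).

```bash
cat >> h.py <<'E'
from scipy.spatial.transform import Rotation as R
def rect(p):
    (c,(w,h),a)=cv2.minAreaRect(p[:,:2].astype(np.float32)*1000)
    b=cv2.boxPoints((c,(w,h),a)); e=[b[1]-b[0],b[2]-b[1]]; l=max(e,key=np.linalg.norm)
    l=l*np.sign(l[0]); return np.round(np.array(c),1),np.round(sorted([w,h]),1),round(np.degrees(np.arctan2(l[1],l[0])),1)
E
python3 - <<'E'
from h import *
im=imaging.get_image("top");save(im,"crop.png",4,(280,170,430,270));C=cloud(im)
u,v=np.meshgrid(np.arange(560),np.arange(420))
m=(abs(u-312)<22)&(abs(v-216)<40)&(C[...,2]>.012)&(C[...,2]<.05); print("ch",rect(C[m]),C[m][:,2].max())
m=(abs(u-237)<25)&(abs(v-187)<32)&(C[...,2]>.005)&(C[...,2]<.1); print("st",rect(C[m]))
E
```

```text
ch (array([460. , -73.7]), array([ 68.6, 199. ]), np.float32(15.6)) 0.035320245158920294
st (array([538.3, 146.4]), array([132.9, 182.2]), np.float32(8.0))
```

View pics/crop.png

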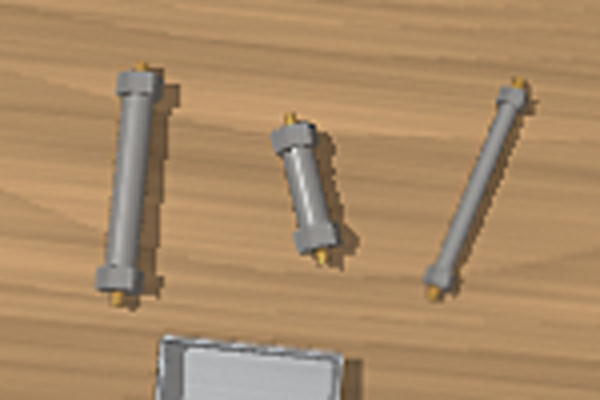

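The crop shows the left one (nuts at crop (140,83) and (118,278)) is long and thick; the middle one is short and the right one thin. My choice stands.

```bash
cat >> h.py <<'E'
def px2w(im,uv,z):
    p=cv2.undistortPoints(np.array(uv,float).reshape(-1,1,2),K(im),np.array(im["distortion"],float)).reshape(-1,2)
    T=np.array(im["world_from_camera"]); d=np.c_[p,np.ones(len(p))]@T[:3,:3].T; o=T[:3,3]
    return o+d*((z-o[2])/d[:,2])[:,None]
def go(xyz,axis_deg):
    s=env.observe(); Rm=np.array(s["tool_rot"]); d=Rm.T@(np.array(xyz)-s["position"])*100
    a=np.degrees(np.arctan2(Rm[1,0],Rm[0,0])); t=(axis_deg-a+90)%180-90
    a0=np.radians(axis_deg)+ (np.pi if np.cos(np.radians(axis_deg)-np.radians(a))<0 else 0)
    Rd=np.array([[np.cos(a0),np.sin(a0),0],[np.sin(a0),-np.cos(a0),0],[0,0,-1.]])
    print("shift cm",d.round(2),"then rotvec deg",R.from_matrix(Rm.T@Rd).as_rotvec(degrees=True).round(2))
E
python3 - <<'E'
from h import *
im=imaging.get_image("top")
n=px2w(im,[[315,190.7],[309.5,239.5]],.02);d=n[0]-n[1];a=np.degrees(np.arctan2(d[1],d[0]));c=n.mean(0);print(n.round(3),c,a,np.linalg.norm(d))
go([c[0],c[1],.25],a)
print(env.observe()["q"],env.observe()["time_s"])
E
```

```text
[[ 0.545 -0.07   0.02 ]
 [ 0.409 -0.068  0.02 ]] [ 0.47706433 -0.06924571  0.02      ] -0.9939132008695 0.13582989739536314
shift cm [-46.49 -42.24  -1.87] then rotvec deg [-3.00e-02 -1.00e-02 -2.26e+01]
[ 5.40709327e+01  2.18185362e+01  7.43525929e+01 -1.47097071e-04
  8.38576066e+01 -1.23377773e+01] 0.3
```

{"api": "jog_arm", "payload": {"plan": "0 0 0 -2 -1.8 0 0;0 0 0 -2.9 -2.6 0 0;0 0 0 -2.9 -2.6 0 0;0 0 0 -2.9 -2.6 0 0;0 0 0 -2.9 -2.6 0 0;0 0 0 -2.9 -2.6 0 0;0 0 0 -2.9 -2.6 0 0;0 0 0 -2.9 -2.6 0 0;0 0 0 -2.9 -2.6 0 0;0 0 0 -2.9 -2.6 0 0", "grip_force": 100}}

```text
time_s: 1.13
position: [0.3771, 0.1588, 0.2315]
tool_rot: [[-0.916, 0.4, 0.001], [0.4, 0.916, 0.0], [-0.0, 0.0, -1.0]]
ft_force: [1.0, 0.4, -0.7]
grip_width: 0.0855
gripper_force: 0.0
```

{"api": "jog_arm", "payload": {"plan": "0 0 0 -2.9 -2.6 0 0;0 0 0 -2.9 -2.6 0 0;0 0 0 -2.9 -2.6 0 0;0 0 0 -2.9 -2.6 0 0;0 0 0 -2.9 -2.6 0 0;0 0 -5.6 -2 -2 0 0;0 0 -5.6 0 0 0 0;0 0 -5.6 0 0 0 0;0 0 -5.8 0 0 0 0;0 0 0 0 0 0 0"}}

```text
time_s: 1.97
position: [0.4679, -0.0431, 0.2312]
tool_rot: [[-1.0, 0.014, -0.0], [0.014, 1.0, 0.0], [0.0, 0.0, -1.0]]
ft_force: [-0.0, -0.7, -0.5]
grip_width: 0.0851
gripper_force: 0.0
```

```bash
python3 - <<'E'
from h import *
s=env.observe();print(s["position"],s["time_s"],s["ft_force"])
im=imaging.get_image("wrist");save(im,"w1.png",1.4);C=cloud(im)
print(np.array(im["world_from_camera"]).round(3),im["fov_y"])
np.savez("w1.npz",C=C,d=im["depth"])
for o in models.outline_of("wrist","chamber"):
    r=o["region"]&(C[...,2]>.008); print(o["confidence"],o["bbox"],rect(C[r]),C[r].max(0))
E
```

```text
[ 0.46791557 -0.04311456  0.23123686] 1.9667 [-0.03309391 -0.69187224 -0.54850691]
[[ 0.015  0.95   0.311  0.388]
 [ 1.    -0.014 -0.005 -0.043]
 [ 0.     0.311 -0.95   0.373]
 [ 0.     0.     0.     1.   ]] 68.32522163571556
0.81 [255.7, 180.2, 33.3, 137.3] (array([474.1, -69.5]), array([ 41.2, 175.8]), np.float32(-4.1)) [ 0.56203636 -0.04268176  0.37255114]
```

View pics/w1.png

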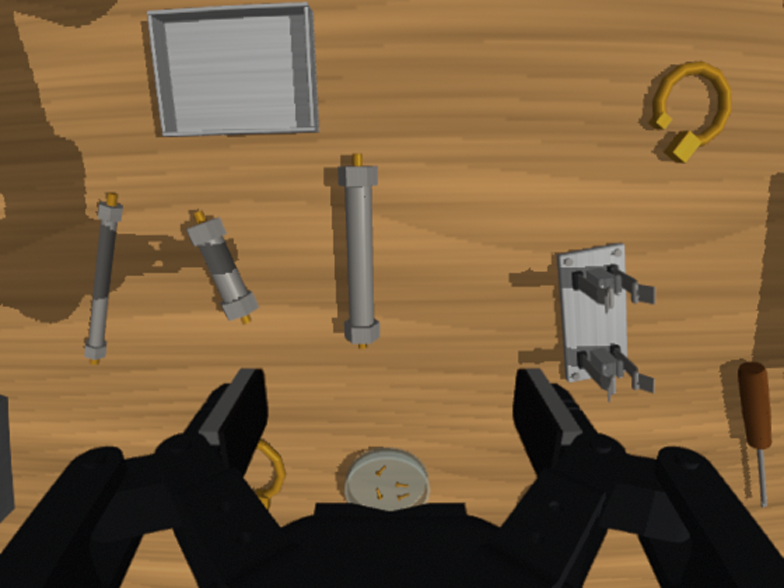

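```bash
python3 - <<'E'
from h import *
d=np.load("w1.npz");C=d["C"]
m=(C[...,2]>.012)&(C[...,2]<.04)&(C[...,0]>.38)&(C[...,0]<.57)&(C[...,1]>-.1)&(C[...,1]<-.04)&(d["d"]>0)
print(rect(C[m]))
for a,b in((.40,.43),(.44,.51),(.53,.55)):
    p=C[m&(C[...,0]>a)&(C[...,0]<b)];print(p.mean(0),np.percentile(p,[2,98],axis=0))
E
```

```text
(array([477.9, -69.9]), array([ 32. , 169.7]), np.float32(-0.3))
[ 0.41401801 -0.06845973  0.02230865] [[ 0.40175844 -0.08385578  0.01325651]
 [ 0.42931476 -0.05371649  0.02777392]]
[ 0.47400494 -0.06911029  0.0214743 ] [[ 0.44118787 -0.07989469  0.01511491]
 [ 0.50817843 -0.05906423  0.02467602]]
[ 0.54055895 -0.06948756  0.02285451] [[ 0.53077144 -0.08540228  0.01334425]
 [ 0.54952111 -0.05536193  0.02793478]]
```

Wrist view: chamber at (360,250), stand at (595,310), dish at (387,480), short and thin bystanders to the left. Measuring the stand from the same data.

```bash
python3 - <<'E'
from h import *
d=np.load("w1.npz");C=d["C"];ok=(d["d"]>0)&(C[...,0]>.42)&(C[...,0]<.65)&(C[...,1]>.07)&(C[...,1]<.22)
m=ok&(C[...,2]>.004)&(C[...,2]<.012);m=cv2.morphologyEx(m.astype(np.uint8),cv2.MORPH_OPEN,np.ones((3,3)))>0
print(m.sum(),rect(C[m]))
m=ok&(C[...,2]>.05)&(C[...,2]<.09)
p=C[m];q=p[:,0]<.535
for k in(q,~q):print(k.sum(),p[k].mean(0).round(4),rect(p[k]))
go([.477,-.0693,.06],-.4)
E
```

```text
2899 (array([538.5, 144.1]), array([ 60.9, 130.9]), np.float32(10.1))
416 [0.4986 0.1391 0.0618] (array([499.2, 137.6]), array([17.2, 39.9]), np.float32(-78.8))
339 [0.5764 0.1544 0.0621] (array([576.8, 152.2]), array([17.8, 40.3]), np.float32(-80.8))
shift cm [-0.96 -2.63 17.13] then rotvec deg [ 0.   -0.   -0.77]
```

{"api": "jog_arm", "payload": {"plan": "0 0 -0.8 -0.9 -2.6 0 0;0 0 0 0 0 3 0;0 0 0 0 0 4 0;0 0 0 0 0 4 0;0 0 0 0 0 4 0;0 0 0 0 0 2 0;0 0 0 0 0 2 0;0 0 0 0 0 2 0;0 0 0 0 0 0.5 0;0 0 0 0 0 0 0"}}

```text
time_s: 2.9
position: [0.476, -0.0688, 0.0155]
tool_rot: [[-1.0, 0.005, -0.002], [0.005, 1.0, 0.001], [0.002, 0.001, -1.0]]
ft_force: [-1.1, 0.6, 0.9]
grip_width: 0.0855
gripper_force: 0.0
```

{"api": "jog_arm", "payload": {"plan": "0 0 0 -0.1 -0.05 0.6 0;0 0 0 0 0 0.5 0;0 0 0 0 0 0 120;0 0 0 0 0 0 180;0 0 0 0 0 0 255;0 0 0 0 0 0 255;0 0 0 0 0 0 255;0 0 0 0 0 0 255;0 0 0 0 0 0 255;0 0 0 0 0 0 255", "grip_force": 100}}

```text
time_s: 3.73
position: [0.4776, -0.0696, 0.006]
tool_rot: [[-1.0, 0.004, 0.001], [0.004, 1.0, -0.0], [-0.001, -0.0, -1.0]]
ft_force: [-2.1, 0.8, 8.7]
grip_width: 0.0184
gripper_force: 97.7
```

```bash
python3 - <<'E'
from h import *
im=imaging.get_image("wrist");a=im["pixels"][...,::-1][100:400,130:430]
b=imaging.get_image("side");o=models.outline_of("side","chamber");print([(x["confidence"],x["bbox"]) for x in o])
T=np.array(b["world_from_camera"]);p=np.linalg.inv(T)@np.array([.477,-.07,.02,1]);k=K(b)@p[:3];u,v=(k[:2]/k[2]).astype(int);print(u,v,T[:3,3])
u0=max(0,min(560-120,u-60));v0=max(0,min(300,v-60))
c=cv2.resize(b["pixels"][...,::-1][v0:v0+120,u0:u0+120],(400,400),interpolation=cv2.INTER_CUBIC)
cv2.imwrite("pics/g1.png",np.hstack([cv2.resize(a,(400,400)),c]))
E
```

```text
[(0.96, [299.5, 234.3, 58.0, 29.7]), (0.57, [163.2, 180.9, 41.0, 19.8])]
300 230 [ 0.03300727 -0.88158438  0.853854  ]
```

View pics/g1.png

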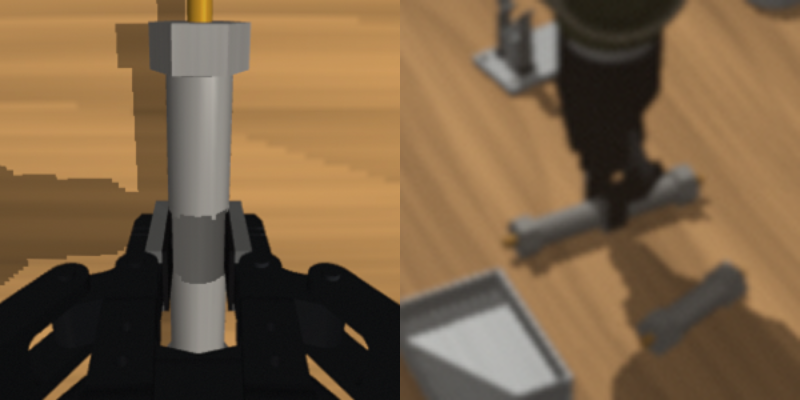

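The left panel shows the barrel between both pads, centred at (200,260), and the side panel shows the fingers on the middle of the barrel. I'll lift and check.

{"api": "jog_arm", "payload": {"plan": "0 0 0 0 0 -0.5 255;0 0 0 0 0 -1.5 255;0 0 0 0 0 -3 255;0 0 0 0 0 -3 255;0 0 0 0 0 -3 255;0 0 0 0 0 -3 255;0 0 0 0 0 -2 255;0 0 0 0 0 0 255"}}

```text
time_s: 4.55
position: [0.4788, -0.07, 0.1693]
tool_rot: [[-1.0, 0.003, 0.007], [0.003, 1.0, -0.003], [-0.007, -0.003, -1.0]]
ft_force: [0.1, -0.4, -2.5]
grip_width: 0.0186
gripper_force: 98.1
```

```bash
python3 - <<'E'
from h import *
im=imaging.get_image("wrist");C=cloud(im);T=np.array(im["world_from_camera"])
s=env.observe();print(s["position"],s["ft_force"],s["grip_width"],s["gripper_force"],s["time_s"])
save(im,"w2.png",1)
m=(abs(C[...,1]+.0696)<.02)&(C[...,0]>.38)&(C[...,0]<.57)&(C[...,2]>.08)&(C[...,2]<.25)&(im["depth"]>0)
for a in np.arange(.39,.57,.01):
    p=C[m&(abs(C[...,0]-a)<.005)]
    if len(p)>20: print(round(a,2),len(p),p.mean(0).round(4),np.percentile(p[:,2],95).round(4),np.percentile(p[:,1],[2,98]).round(4))
go([.538,.1447,.152],10.3)
E
```

```text
[ 0.47794109 -0.06971216  0.16676949] [ 0.4090057   0.36823749 -3.87188726] 0.018571739179715753 98.12140345573425 4.6
0.39 98 [ 0.3942 -0.07    0.1785] 0.18 [-0.0738 -0.0661]
0.4 914 [ 0.4018 -0.0702  0.1819] 0.19 [-0.0846 -0.0558]
0.41 1940 [ 0.41   -0.0701  0.1866] 0.1903 [-0.0855 -0.0548]
0.42 1339 [ 0.4196 -0.0702  0.1854] 0.19 [-0.0846 -0.0558]
0.43 1133 [ 0.43   -0.0702  0.1846] 0.187 [-0.0803 -0.0602]
0.44 1067 [ 0.44   -0.0704  0.1846] 0.1871 [-0.0806 -0.0601]
0.45 983 [ 0.45   -0.0704  0.1847] 0.1872 [-0.0807 -0.0602]
0.46 4584 [ 0.4611 -0.0693  0.2299] 0.2492 [-0.089  -0.0503]
0.47 5772 [ 0.468  -0.0695  0.2128] 0.2483 [-0.0887 -0.0504]
0.48 1228 [ 0.48   -0.0708  0.1936] 0.2144 [-0.0819 -0.0596]
0.49 891 [ 0.4893 -0.0706  0.1904] 0.2155 [-0.0819 -0.0596]
0.5 656 [ 0.5    -0.0708  0.1853] 0.1875 [-0.0806 -0.0609]
0.51 643 [ 0.5099 -0.0709  0.1851] 0.1875 [-0.0814 -0.0606]
0.52 606 [ 0.5199 -0.0711  0.1851] 0.1875 [-0.0813 -0.0606]
0.53 107 [ 0.5264 -0.0711  0.1832] 0.187 [-0.0822 -0.0603]
shift cm [-5.93 21.46  1.47] then rotvec deg [ -0.1    0.19 -10.49]
```

View pics/w2.png

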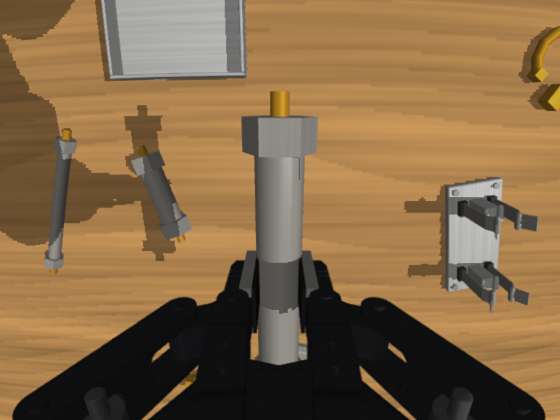

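The chamber is held level: barrel at (280,210), axis about 8.7 mm above the TCP and centred. Next, above the stand (475,235).

{"api": "jog_arm", "payload": {"plan": "0 0 0 -0.5 1.8 0 255;0 0 0 -1 3.6 0 255;0 0 0 -1 3.6 0 255;0 0 0 -1 3.6 0 255;0 0 0 -1 3.6 0 255;0 0 0 -1 3.6 0.5 255;0 0 -5.2 -0.4 1.6 1 255;0 0 -5.3 0 0 0 255;0 0 0 0 0 0 255;0 0 0 0 0 0 255"}}

```text
time_s: 5.43
position: [0.5365, 0.1441, 0.1488]
tool_rot: [[-0.984, -0.176, -0.003], [-0.176, 0.984, -0.0], [0.003, 0.0, -1.0]]
ft_force: [0.1, -0.0, -2.7]
grip_width: 0.0187
gripper_force: 98.4
```

```bash
python3 - <<'E'
from h import *
im=imaging.get_image("wrist");C=cloud(im)
s=env.observe();print(s["position"],s["tool_rot"],s["ft_force"],s["time_s"])
save(im,"w3.png",1)
ok=(im["depth"]>0)&(C[...,0]>.4)&(C[...,0]<.66)&(C[...,1]>.06)&(C[...,1]<.23)
for lo,hi in((.05,.08),(.003,.012)):
    p=C[ok&(C[...,2]>lo)&(C[...,2]<hi)];
    for k in(p[:,0]<.535,p[:,0]>=.535):
        if k.sum()>20:print(lo,k.sum(),p[k].mean(0).round(4),rect(p[k]))
for a in (.44,.46,.48,.5,.56,.58,.6):
    p=C[ok&(abs(C[...,0]-a)<.004)&(C[...,2]>.145)&(C[...,2]<.2)]
    if len(p)>20:print(a,len(p),p.mean(0).round(4),p[:,2].max(),np.percentile(p[:,1],[2,98]).round(4))
im=imaging.get_image("top");C=cloud(im)
ok=(im["depth"]>0)&(C[...,0]>.44)&(C[...,0]<.64)&(C[...,1]>.08)&(C[...,1]<.21)
p=C[ok&(C[...,2]>.003)&(C[...,2]<.014)];print("top plate",rect(p))
go([.538,.1447,.152],10.3)
E
```

```text
[0.53680747 0.14379382 0.1493639 ] [[-9.84459325e-01 -1.75602828e-01 -1.86673751e-03]
 [-1.75602784e-01  9.84461084e-01 -1.88779172e-04]
 [ 1.87088059e-03  1.41958889e-04 -9.99998240e-01]] [-0.47164071  0.36410381 -2.01056145] 5.4833
0.05 94 [0.4982 0.1464 0.07  ] (array([499.2, 137.9]), array([14. , 39.4]), np.float32(-79.9))
0.003 446 [0.5169 0.1473 0.0066] (array([466.4, 152.9]), array([ 69.9, 148.9]), np.float32(-11.4))
0.003 790 [0.5644 0.1514 0.0067] (array([563.2, 149.7]), array([60.4, 66.3]), np.float32(9.4))
0.46 800 [0.4611 0.1335 0.1625] 0.17114286944019336 [0.1221 0.1461]
0.48 1006 [0.4799 0.1323 0.1648] 0.17088303956008427 [0.1179 0.144 ]
0.5 848 [0.5    0.1369 0.1645] 0.16811734978216158 [0.1266 0.1473]
0.56 539 [0.56   0.1478 0.1644] 0.16751312789968137 [0.1376 0.1582]
0.58 435 [0.5797 0.1506 0.1641] 0.16732308472787644 [0.1404 0.1616]
top plate (array([540.3, 113.8]), array([ 73.5, 198.1]), np.float32(-2.5))
shift cm [-0.12  0.09 -0.22] then rotvec deg [ 0.   -0.06 -0.19]
```

View pics/w3.png

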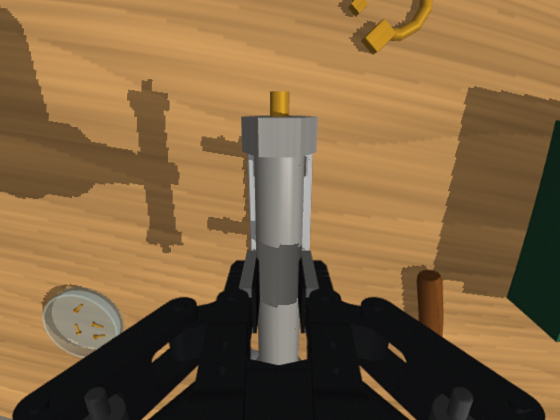

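The view shows the chamber over the stand plate (280,210), the dish clear at (82,322). It lies about 1 mm off across the stand. I'll correct that and descend.

{"api": "jog_arm", "payload": {"plan": "0 0 0 -0.1 0.1 1 255;0 0 0 0 0 2 255;0 0 0 0 0 2 255;0 0 0 0 0 1 255;0 0 0 0 0 0.5 255;0 0 0 0 0 0 255;0 0 0 0 0 0 255", "grip_force": 115}}

```text
time_s: 6.12
position: [0.5384, 0.1453, 0.0858]
tool_rot: [[-0.984, -0.178, 0.001], [-0.178, 0.984, 0.0], [-0.001, -0.0, -1.0]]
ft_force: [1.0, 0.3, -2.2]
grip_width: 0.0176
gripper_force: 115.8
```

{"api": "jog_arm", "payload": {"plan": "0 0 0 0 0 0.5 255;0 0 0 0 0 0.5 255;0 0 0 0 0 0.5 255;0 0 0 0 0 0.5 255;0 0 0 0 0 0.4 255;0 0 0 0 0 0.4 255;0 0 0 0 0 0.4 255;0 0 0 0 0 0 255"}}

```text
time_s: 6.78
position: [0.5397, 0.1457, 0.0546]
tool_rot: [[-0.984, -0.179, 0.005], [-0.179, 0.984, 0.001], [-0.005, -0.0, -1.0]]
ft_force: [1.4, 1.9, 6.8]
grip_width: 0.018
gripper_force: 117.8
```

{"api": "jog_arm", "payload": {"plan": "0 0 0 0 0 0.3 255;0 0 0 0 0 0.3 255;0 0 0 0 0 0.3 255;0 0 0 0 0 0.3 255;0 0 0 0 0 0.2 255;0 0 0 0 0 0.2 255;0 0 0 0 0 0 255;0 0 0 0 0 0 255"}}

```text
time_s: 7.45
position: [0.5386, 0.1455, 0.0416]
tool_rot: [[-0.984, -0.18, 0.004], [-0.18, 0.984, -0.0], [-0.004, -0.001, -1.0]]
ft_force: [-14.2, -1.6, 43.8]
grip_width: 0.0181
gripper_force: 122.1
```

```bash
python3 - <<'E'
from h import *
im=imaging.get_image("wrist");C=cloud(im);s=env.observe();print(s["position"],s["ft_force"],s["time_s"])
ok=(im["depth"]>0)
for a in np.arange(.45,.62,.01):
    y=.1446+.18*(a-.538)
    p=C[ok&(abs(C[...,0]-a)<.004)&(abs(C[...,1]-y)<.004)&(C[...,2]>.04)&(C[...,2]<.075)]
    if len(p)>10:print(round(a,2),len(p),np.percentile(p[:,2],[50,95]).round(4))
b=imaging.get_image("side")
T=np.array(b["world_from_camera"]);p=np.linalg.inv(T)@np.array([.538,.145,.05,1]);k=K(b)@p[:3];u,v=(k[:2]/k[2]).astype(int)
c=cv2.resize(b["pixels"][...,::-1][v-60:v+60,u-60:u+60],(400,400),interpolation=cv2.INTER_CUBIC)
cv2.imwrite("pics/g2.png",np.hstack([cv2.resize(im["pixels"][...,::-1][60:380,120:440],(400,400)),c]))
E
```

```text
[0.53853665 0.14551982 0.04163033] [-13.71858742  -1.76262028  43.94225557] 7.5
0.46 387 [0.0519 0.0536]
0.47 444 [0.0624 0.0635]
0.48 376 [0.0597 0.0632]
0.49 368 [0.0591 0.0601]
0.5 331 [0.0592 0.0601]
0.51 314 [0.0591 0.0599]
0.52 292 [0.0591 0.0602]
0.53 274 [0.0592 0.0601]
0.54 251 [0.059 0.06 ]
0.55 233 [0.0592 0.06  ]
0.56 209 [0.0591 0.0602]
0.57 206 [0.0592 0.0601]
0.58 183 [0.0592 0.06  ]
```

View pics/g2.png

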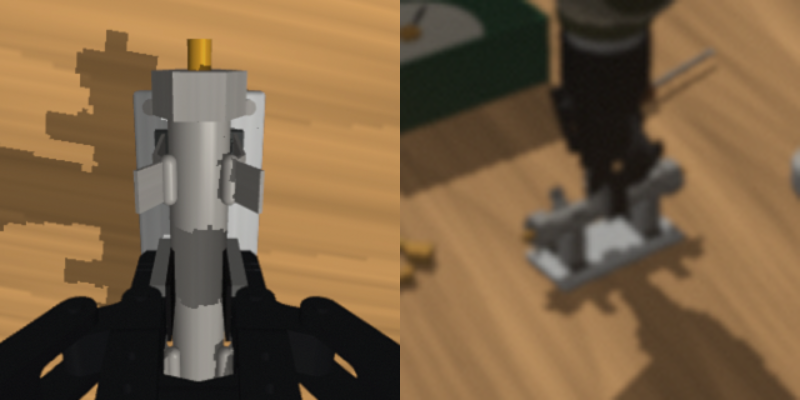

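Both clip pairs close over the barrel (bulges at (168,180) and (232,180)). It is level at an axis height of about 49 mm and home. I'll relieve the force, open and retreat.

{"api": "jog_arm", "payload": {"plan": "0 0 0 0 0 -0.3 255;0 0 0 0 0 0 255;0 0 0 0 0 0 180;0 0 0 0 0 0 120;0 0 0 0 0 0 100;0 0 0 0 0 0 100;0 0 0 0 0 0 100;0 0 0 0 0 0 100"}}

```text
time_s: 8.22
position: [0.538, 0.1453, 0.0401]
tool_rot: [[-0.984, -0.179, -0.0], [-0.179, 0.984, -0.0], [0.0, 0.0, -1.0]]
ft_force: [0.3, -0.2, 0.7]
grip_width: 0.0518
gripper_force: 0.0
```

{"api": "jog_arm", "payload": {"plan": "0 0 0 0 0 -1 100;0 0 0 0 0 -2 100;0 0 0 0 0 -3 100;0 0 0 0 0 -4 100;0 0 0 0 0 -4 100;0 0 0 0 0 -3 100;0 0 0 0 0 -2 100;0 0 0 0 0 0 100;0 0 0 0 0 0 100"}}

```text
time_s: 8.97
position: [0.5381, 0.1454, 0.2316]
tool_rot: [[-0.984, -0.179, 0.002], [-0.179, 0.984, 0.0], [-0.002, -0.0, -1.0]]
ft_force: [0.1, -0.4, 0.0]
grip_width: 0.0519
gripper_force: 0.0
```

```bash
python3 - <<'E'
from h import *
im=imaging.get_image("wrist");C=cloud(im);s=env.observe();print(s["position"],s["ft_force"],s["time_s"])
ok=(im["depth"]>0)
for a in np.arange(.44,.64,.01):
    y=.1446+.18*(a-.538)
    p=C[ok&(abs(C[...,0]-a)<.004)&(abs(C[...,1]-y)<.004)&(C[...,2]>.03)&(C[...,2]<.09)]
    if len(p)>10:print(round(a,2),len(p),np.percentile(p[:,2],[50,95]).round(4))
save(im,"w4.png",1)
E
```

```text
[0.53763882 0.1453761  0.23025062] [-0.51969445  0.42562732 -0.86663721] 9.0167
0.46 64 [0.0518 0.0532]
0.47 69 [0.0627 0.0639]
0.48 62 [0.0601 0.0637]
0.49 65 [0.0593 0.0605]
0.5 65 [0.0596 0.0607]
0.51 60 [0.0594 0.0606]
0.52 59 [0.0595 0.0607]
0.53 57 [0.0594 0.0607]
0.54 58 [0.0595 0.0606]
0.55 56 [0.0594 0.0605]
0.56 53 [0.0594 0.0609]
0.57 53 [0.0596 0.0606]
0.58 50 [0.0595 0.0608]
0.59 49 [0.0595 0.0604]
0.6 58 [0.0623 0.0638]
0.61 32 [0.0628 0.0641]
0.62 24 [0.0524 0.0535]
```

View pics/w4.png

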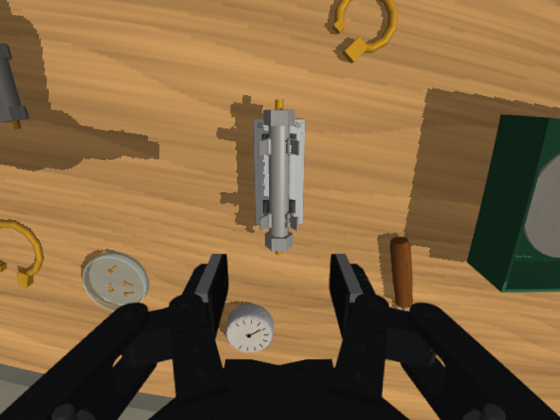

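The chamber lies level in both clip pairs at (280,175), the gripper is clear and the dish (115,280) is untouched. Handing in.

```bash
python3 -c "
from rig import job; print(job.close_job())"
```

```text
the job is handed in; nothing more can be done
None
```

The long thick chamber was pressed home in both pairs of spring fingers and released, the petri dish was not touched, and the job was handed in at about 9 s (`close_job` returned no verdict).

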